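# Close the sample batch at a field test station

## Task

First wipe all the spent tube caps off the white sorting plate into its catch tray with the scraper block, never touching a cap with the gripper itself. Then press each white sample pod's sprung hook onto an eye of the courier rail, one pod to an eye, so that it hangs there with its gate shut; the scraper must end standing on its base on its paper sheet, near the middle. Leave the bottles, marker and cassette where they are.

Things in the scene. Friction and masses are not known exactly. Their poses are not given: they have to be found in the camera images.
- station: fixed white sorting plate; origin on the table under its middle. mm: x -100..100, y -100..110, top 40 above the table. Lips 5 wide, 8 above the plate, along both x edges and the +y edge; the -y edge is open. Wiping to -y drops things into the grey catch tray beyond: x -96..96, y -196..-100 inside, floor 5, rims 35 above the table. Turned up to 0.15 rad.
- sheet: paper sheet flat on the table, the scraper's parking place, 148 mm along its x, 105 mm along its y; origin at its middle.
- scraper: loose scraper block, about 160 g: black rubber base 100 (x) x 40 (y) x 16 mm high, wooden handle on top 60 (x) x 22 (y) mm from 16 to 100 mm height. Origin at the centre of its underside. Grip the handle across its y. Starts on the sheet, standing on its base.
- cap1: loose spent tube cap, blue plastic disc 16 mm across, 10 mm high, 12 g, starts on the sorting plate; origin at the centre of its underside. 3 to 5 caps are present, the others absent.
- cap2: loose spent tube cap, blue plastic disc 16 mm across, 10 mm high, 12 g, starts on the sorting plate; origin at the centre of its underside. 3 to 5 caps are present, the others absent.
- cap3: loose spent tube cap, blue plastic disc 16 mm across, 10 mm high, 12 g, starts on the sorting plate; origin at the centre of its underside. 3 to 5 caps are present, the others absent.
- cap4: loose spent tube cap, blue plastic disc 16 mm across, 10 mm high, 12 g, starts on the sorting plate; origin at the centre of its underside. 3 to 5 caps are present, the others absent.
- cap5: loose spent tube cap, blue plastic disc 16 mm across, 10 mm high, 12 g, starts on the sorting plate; origin at the centre of its underside. 3 to 5 caps are present, the others absent.
- pod1: loose white sample pod, 110 g, upright on the table (2 or 3 present); origin centre of underside, x to the hook's mouth. mm: box 40 (x) x 34 (y) x 44 high; on it an aluminium snap hook 10 thick (y): base bar to z 50, spine x -22..-16, crown z 95..103, nose x 15..21 from the crown down to z 83. On the crown a grip tab 20 (x) x 12 (y), z 103..131: grip across y.
- pod1_gate (a joint): sprung gate of pod1 closing the hook's mouth at pod x 17.5, z 54 (hinge) to 80 mm: 0 shut, up to 1.15 rad as its tip swings in to pod -x; 2 to 4 N, springs shut. A bar let in at pod z 74 and pushed to pod x 0 opens it; lowering the pod then puts the bar against the crown (bar middle at pod z 91) and the gate snaps shut below it.
- pod2: loose white sample pod, 110 g, upright on the table (2 or 3 present); origin centre of underside, x to the hook's mouth. mm: box 40 (x) x 34 (y) x 44 high; on it an aluminium snap hook 10 thick (y): base bar to z 50, spine x -22..-16, crown z 95..103, nose x 15..21 from the crown down to z 83. On the crown a grip tab 20 (x) x 12 (y), z 103..131: grip across y.
- pod2_gate (a joint): sprung gate of pod2 closing the hook's mouth at pod x 17.5, z 54 (hinge) to 80 mm: 0 shut, up to 1.15 rad as its tip swings in to pod -x; 2 to 4 N, springs shut. A bar let in at pod z 74 and pushed to pod x 0 opens it; lowering the pod then puts the bar against the crown (bar middle at pod z 91) and the gate snaps shut below it.
- pod3: loose white sample pod, 110 g, upright on the table (2 or 3 present); origin centre of underside, x to the hook's mouth. mm: box 40 (x) x 34 (y) x 44 high; on it an aluminium snap hook 10 thick (y): base bar to z 50, spine x -22..-16, crown z 95..103, nose x 15..21 from the crown down to z 83. On the crown a grip tab 20 (x) x 12 (y), z 103..131: grip across y.
- pod3_gate (a joint): sprung gate of pod3 closing the hook's mouth at pod x 17.5, z 54 (hinge) to 80 mm: 0 shut, up to 1.15 rad as its tip swings in to pod -x; 2 to 4 N, springs shut. A bar let in at pod z 74 and pushed to pod x 0 opens it; lowering the pod then puts the bar against the crown (bar middle at pod z 91) and the gate snaps shut below it.
- eye1 (a point): middle of the front bar of steel eye 1 of 3 on the fixed courier rail, 125 mm above the table. Bar 8 mm round along the point's y, 28 mm free between two 8 mm arms that run 45 mm along +x to the beam (20 x 20 mm, top at 135 mm). Site x points to the beam, z up. Eyes are 90 mm apart; rail turned up to 0.2 rad. Pods come from -x, mouth towards +x.
- eye2 (a point): middle of the front bar of steel eye 2 of 3 on the fixed courier rail, 125 mm above the table. Bar 8 mm round along the point's y, 28 mm free between two 8 mm arms that run 45 mm along +x to the beam (20 x 20 mm, top at 135 mm). Site x points to the beam, z up. Eyes are 90 mm apart; rail turned up to 0.2 rad. Pods come from -x, mouth towards +x.
- eye3 (a point): middle of the front bar of steel eye 3 of 3 on the fixed courier rail, 125 mm above the table. Bar 8 mm round along the point's y, 28 mm free between two 8 mm arms that run 45 mm along +x to the beam (20 x 20 mm, top at 135 mm). Site x points to the beam, z up. Eyes are 90 mm apart; rail turned up to 0.2 rad. Pods come from -x, mouth towards +x.
- dropper1: bystander, leave alone: small white dropper bottle, 24 mm across, 55 mm tall; origin at the centre of its underside.
- dropper2: bystander, leave alone: small white dropper bottle, 24 mm across, 55 mm tall; origin at the centre of its underside.
- spray: bystander, leave alone: red plastic bottle, 60 mm across, 130 mm tall; origin at the centre of its underside.
- marker: bystander, leave alone: black marker pen lying flat, 130 x 14 x 14 mm; origin at the centre of its underside.
- cassette: bystander, leave alone: white test cassette lying flat, 70 x 22 x 6 mm; origin at the centre of its underside.
There are look-alikes about, which are no part of the job. What is shaped like the scraper but orange or yellow is not meant.

How it is judged:
By the outcome, as a careful person would: the job done as asked, in the order asked, and still so for the second after the job is handed in, with the robot touching nothing.
Of cap1, cap2, cap3, cap4, cap5 only 3 to 5 are there at a start; the rules pass over those that are not, and their reading is None.
Of pod1, pod2, pod3 only 2 to 3 are there at a start; the rules pass over those that are not, and their reading is None.
At some moment in a run one of scraper, cap1, cap2, cap3, cap4, cap5 may be knocked a few centimetres aside while the robot is not near it.
It also fails if it takes over 200 s, if anything falls off the work surface, if the arm or the gripper's body presses on something with over 40 N, if the wrist force passes 120 N, or if a joint passes its speed limit or range.

## Robot

A 6-joint arm with a two-finger parallel gripper is mounted at the origin on the work surface. World frame = base frame: x ahead of the robot, y to its left, z up, the work surface at z = 0. Lengths are in mm, angles in degrees, forces in N, time in s.
With the tool pointing down it reaches from about 350 to 850 mm from the base axis. Payload 8.1 kg.
Tool frame: the origin (TCP) lies where the fingers leave the gripper's body, on its centre line; the fingertips stand 73 mm ahead of it and the grasp point (between the pads) lies 54 mm ahead of it; z points along the fingers, y is the line along which they close (so a half turn about z gives the same grasp; the last joint's range is limited). The gripper opens to 85 mm and grips with 20 to 120 N. Pads are 22 mm wide; open, the fingers measure 114 mm over their backs; the gripper's body (76 mm by 85 mm) begins 54 mm behind the grasp point. The pads swing forward as they close: fully open they stand 13 mm farther back than shut.
Start: joints at [-73.304, 7.471, 85.268, -0, 87.261, -4.893], TCP at [220.788, -557.905, 303.892] pointing down, gripper open.
Joint ranges: [-169.43, 169.43], [-51.17, 129.36], [1.28, 143.12], [-76.62, 256.62], [0, 156.53], [-152.29, 152.29]. Speed limits (degrees/s): [136.94, 136.94, 159.86, 180, 180, 180].

## Interface

Orientations are given as [roll, pitch, yaw] about the fixed x, y, z axes, in that order (R = Rz(yaw) Ry(pitch) Rx(roll)).
In Python, from bench import sense, optics, r gives the robot as it stands.
- The arm moves only by the tool servo_tool, never from a script. Its argument "plan" is a list that holds one entry, the list of rows, each a list of 5 numbers: the shift along the world's x, y, z in m, then the turn about the world's z in degrees, then the finger opening in m, from 0 to 0.0854. A call has 1 to 10 rows; each row shifts and turns the commanded pose from where the row before left it; what a row does not reach is not made up. A row lasts 1/10 s, in which the tool goes at most 50 mm and 8.59 degrees, less where a joint would pass 70% of its speed; a pose out of reach is approached as far as the arm can. A call is refused whole if a number of a shift passes 0.05 or a number of a turn 8.59, either way. A call with a gripper value outside its range is refused whole. The fingers move at their own pace and stop on an object; "force" is the grip in N (left out, the last holds). Time passes only in rows, so rows that do not move let the fingers close. It gives the time, the measured TCP pose, the force, the opening and the grip force at its end, in the units of the state.
- sense(): the state, without advancing time (a new reading comes with each control period).
- optics.snapshot(name): name is "side" or "top" or "wrist"; returns a dict with "frame" (400x640x3 uint8, blue, green, red), "fx", "fy", "cx", "cy" (pixels), "cam_to_world" (4x4, takes a point from camera to world coordinates). Camera axes: x right, y down, z forward; pixel columns grow to the right and rows downward; lengths in mm; the calibration is good to about 2 mm. A picture is of the moment at which its call begins. There is no depth.
- r.hand_in(): hands the job in; it is judged then, once.
The state is a dict: "time": time; "joint_pos": joint angles; "qd": joint speeds; "joint_efforts": joint torques, N m; "tool_pos": TCP position; "tcp_rot": TCP orientation; "ft_force": force on the tool from outside, world axes, zero at the start; "wrist_torque": the same for the moment, N m; "finger_gap": finger opening in mm; "grip_force": force on a finger pad.
Only numpy, scipy, OpenCV 4.12 (cv2) and the standard library are available. Lean on these libraries where they do the work, as an engineer would, in place of code of your own. Each camera call takes 0.05 s, during which the arm holds its last target. There are 200 camera calls.

## Working session

There is one attempt and no reset: what is moved stays moved. The work goes in short steps, Python scripts to look and compute and a tool call to move; the robot and the scene stay as the last step left them, time stands still between calls to the robot, and variables do not carry over. Pictures are saved under pics/ and viewed, at most 14 in all, crops included, and the job is handed in when it is done.

Besides the shell and the picture viewer there is one more tool, called after "Request:" in YAML: its name, and indented under it one key for each argument. servo_tool: Moves the arm, as the interface text tells. Its arguments: {"type":"object","properties":{"plan":{"type":"array"},"force":{"type":"number"}},"required":["plan"]}

```bash
mkdir -p pics; ls
cat > h.py <<'E'
import numpy as np, cv2
from bench import sense, optics, r
def snap(n, fn=None):
    d=optics.snapshot(n)
    if fn: cv2.imwrite('pics/'+fn,d['frame'])
    return d
def ray(d,u,v):
    T=np.array(d['cam_to_world']); p=np.array([(u-d['cx'])/d['fx'],(v-d['cy'])/d['fy'],1.])
    return T[:3,3],T[:3,:3]@p
def onz(d,u,v,z):
    o,k=ray(d,u,v); return (o+k*(z-o[2])/k[2])[:3]
def proj(d,P):
    T=np.array(d['cam_to_world']); q=T[:3,:3].T@(np.array(P)-T[:3,3])
    return d['fx']*q[0]/q[2]+d['cx'], d['fy']*q[1]/q[2]+d['cy']
def tri(a,ua,b,ub):
    o1,k1=ray(a,*ua);o2,k2=ray(b,*ub)
    t=np.linalg.lstsq(np.c_[k1,-k2],o2-o1,rcond=None)[0]
    p,q=o1+k1*t[0],o2+k2*t[1]
    return (p+q)/2,np.linalg.norm(p-q)
E
python3 - <<'E'
from h import *
np.set_printoptions(precision=2,suppress=True)
for n in('top','side','wrist'):
    d=snap(n,n+'0.png'); print(n,d['fx'],d['cx'],d['cy'],np.array(d['cam_to_world']))
print(sense())
E
```

```text
pics
top 492.0101468566167 321.93037232926144 188.92286991554272 [[   0.01   -1.      0.05  404.31]
 [  -1.     -0.      0.01    9.62]
 [  -0.01   -0.05   -1.   1243.76]
 [   0.      0.      0.      1.  ]]
side 490.3085554268236 329.6613390580229 192.52649617760815 [[ -0.95  -0.16   0.27 183.95]
 [ -0.32   0.52  -0.79 859.47]
 [ -0.02  -0.84  -0.54 706.11]
 [  0.     0.     0.     1.  ]]
wrist 289.150889392914 317.9742721801005 196.33758914394465 [[   0.37   -0.9    -0.25  281.48]
 [  -0.93   -0.36   -0.1  -533.51]
 [  -0.      0.26   -0.96  372.23]
 [   0.      0.      0.      1.  ]]
{'time': 0.15, 'joint_pos': array([-73.31,   7.51,  85.32,  -0.  ,  87.26,  -4.89]), 'qd': array([-0.04, -0.01, -0.13, -0.04,  0.1 , -0.05]), 'joint_efforts': array([  0.  , -57.01, -50.12,  -0.  ,   0.01,  -0.  ]), 'tool_pos': array([ 220.66, -557.6 ,  303.07]), 'tcp_rot': array([-179.92,   -0.01,   21.59]), 'ft_force': array([-0.24,  0.86,  0.14]), 'wrist_torque': array([-0.03, -0.03, -0.01]), 'grip_force': 0.0, 'finger_gap': 85.59230148495782}
```

View pics/top0.png

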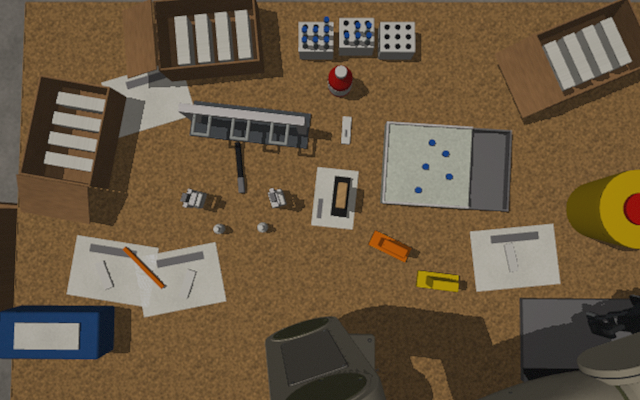

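View pics/side0.png

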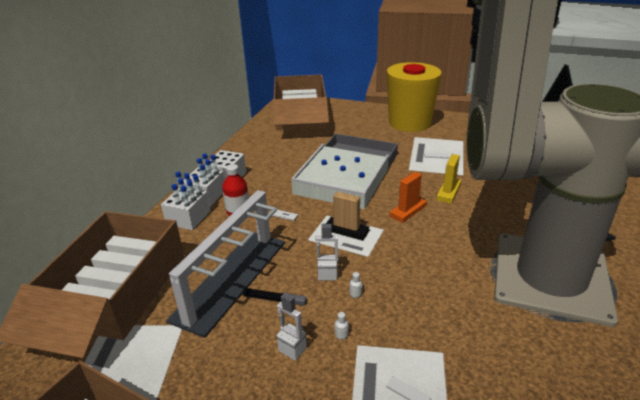

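Top view: scraper look-alikes are wood/black at (341,197) on a sheet, orange at (389,246) and yellow at (438,281). By the description I choose the wood/black one. There are five blue caps at about (432,143), (446,154), (426,167), (449,177) and (418,190); the blue tubes at (315–360,35) are not part of the job. The two pods are at (196,199) and (277,198), the droppers at (219,228) and (263,227), and the rail eyes at about (201,124), (240,129) and (280,134).

Run:
```python
from h import *
np.set_printoptions(precision=1,suppress=True)
d=snap('top'); f=d['frame']
c=f[95:245,175:520]; cv2.imwrite('pics/crop1.png',cv2.resize(c,None,fx=2.3,fy=2.3,interpolation=cv2.INTER_CUBIC))
hsv=cv2.cvtColor(f,cv2.COLOR_BGR2HSV)
def blobs(m,lo,roi):
    k=np.zeros_like(m); x0,y0,x1,y1=roi; k[y0:y1,x0:x1]=m[y0:y1,x0:x1]
    cs,_=cv2.findContours(k,cv2.RETR_EXTERNAL,cv2.CHAIN_APPROX_NONE)
    return [q for q in cs if cv2.contourArea(q)>lo]
def rect(q,z,nm):
    b=cv2.boxPoints(cv2.minAreaRect(q)); W=np.array([onz(d,u,v,z)[:2] for u,v in b])
    e=W[1]-W[0],W[2]-W[1]; L=[np.linalg.norm(x) for x in e]; a=e[int(np.argmax(L))]
    print(nm,W.mean(0),'size',np.array(L),'long dir deg',np.degrees(np.arctan2(a[1],a[0]))%180, 'px',b.mean(0))
blue=cv2.inRange(hsv,(100,120,60),(130,255,255))
for q in blobs(blue,5,(385,120,475,215)):
    (u,v),_=cv2.minEnclosingCircle(q); print('cap',onz(d,u,v,45)[:2])
wood=cv2.inRange(hsv,(8,60,110),(25,255,255))
for q in blobs(wood,60,(325,175,357,222)): rect(q,100,'handle')
white=cv2.inRange(hsv,(0,0,110),(180,70,255))
for q in blobs(white,1500,(305,155,365,240)): rect(cv2.convexHull(q),0,'sheet')
for q in blobs(white,3000,(375,110,475,220)): rect(cv2.convexHull(q),44,'plate')
red=cv2.inRange(hsv,(170,120,60),(180,255,255))|cv2.inRange(hsv,(0,150,60),(5,255,255))
for q in blobs(red,100,(320,55,360,100)): (u,v),_=cv2.minEnclosingCircle(q); print('spray',onz(d,u,v,80)[:2])
```

```text
cap [ 465.7 -211.9]
cap [ 500.2 -287.5]
cap [ 523.1 -230.7]
cap [ 555.2 -279.6]
cap [ 582.7 -245.8]
handle [451.3 -23. ] size [58.4 20.6] long dir deg 173.88123964629347 px [340.9 194.6]
sheet [447.4  -9.6] size [150.3 107.5] long dir deg 174.34794090459343 px [334.5 197.8]
plate [ 528.9 -234.5] size [202.7 212.5] long dir deg 86.79270648899224 px [427.  164.4]
spray [731.6 -21. ]
```

View pics/crop1.png

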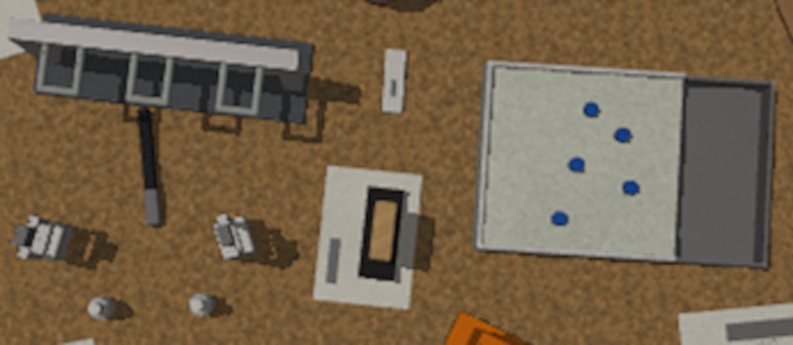

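The crop confirms the wood/black scraper (crop px 384,230) on its sheet, five caps on the plate, and two pods with their tabs at crop (27,238) and (228,237). The marker is at crop (150,165) in front of the middle eye, with its near end at about crop y=220. Moving over the scraper.

Request:
servo_tool:
  plan:
    - [[0.0144,0.0334,-0.003,-1.72,0.085],[0.0144,0.0334,-0.003,-1.72,0.085],[0.0144,0.0334,-0.003,-1.72,0.085],[0.0144,0.0334,-0.003,-1.72,0.085],[0.0144,0.0334,-0.003,-1.72,0.085],[0.0144,0.0334,-0.003,-1.72,0.085],[0.0144,0.0334,-0.003,-1.72,0.085],[0.0144,0.0334,-0.003,-1.72,0.085]]

```text
time: 1.0
tool_pos: [336.2, -289.3, 279.7]
tcp_rot: [-180.0, -0.0, 7.7]
ft_force: [-0.0, -0.7, 0.7]
finger_gap: 85.1
grip_force: 0.0
```

Request:
servo_tool:
  plan:
    - [[0.0144,0.0334,-0.003,-1.72,0.085],[0.0144,0.0334,-0.003,-1.72,0.085],[0.0144,0.0334,-0.003,-1.72,0.085],[0.0144,0.0334,-0.003,-1.72,0.085],[0.0144,0.0334,-0.003,-1.72,0.085],[0.0144,0.0334,-0.003,-1.72,0.085],[0.0144,0.0334,-0.003,-1.72,0.085],[0.0144,0.0334,-0.003,-1.72,0.085],[0,0,0,0,0.085],[0,0,0,0,0.085]]

```text
time: 2.0
tool_pos: [451.1, -22.9, 255.6]
tcp_rot: [180.0, 0.0, -5.8]
ft_force: [-0.2, -0.1, -1.2]
finger_gap: 84.8
grip_force: 0.0
```

```bash
cat >> h.py <<'E'
def blobs(m,lo,roi):
    k=np.zeros_like(m); x0,y0,x1,y1=roi; k[y0:y1,x0:x1]=m[y0:y1,x0:x1]
    cs,_=cv2.findContours(k,cv2.RETR_EXTERNAL,cv2.CHAIN_APPROX_NONE)
    return [q for q in cs if cv2.contourArea(q)>lo]
def rect(d,q,z,nm):
    b=cv2.boxPoints(cv2.minAreaRect(q)); W=np.array([onz(d,u,v,z)[:2] for u,v in b])
    e=W[1]-W[0],W[2]-W[1]; L=[np.linalg.norm(x) for x in e]; a=e[int(np.argmax(L))]
    print(nm,W.mean(0),'size',np.array(L),'dir',np.degrees(np.arctan2(a[1],a[0]))%180,'px',b.mean(0))
def caps(d,z=45):
    h=cv2.cvtColor(d['frame'],cv2.COLOR_BGR2HSV); m=cv2.inRange(h,(100,120,50),(130,255,255))
    for q in blobs(m,5,(370,110,530,225)):
        (u,v),_=cv2.minEnclosingCircle(q); print('cap',onz(d,u,v,z)[:2],(u,v))
np.set_printoptions(precision=1,suppress=True)
E
python3 - <<'E'
from h import *
d=snap('wrist','w1.png'); s=sense(); print(s['tool_pos'],s['tcp_rot'],s['time'])
h=cv2.cvtColor(d['frame'],cv2.COLOR_BGR2HSV)
wood=cv2.inRange(h,(8,60,110),(25,255,255))
print(proj(d,(451,-23,100)))
for q in blobs(wood,500,(0,0,640,400)): rect(d,q,100,'wood')
E
```

```text
[451.  -23.6 255.7] [180.    0.   -5.9] 2.05
(np.float64(317.54266119384954), np.float64(201.1349850932244))
wood [292.3 166.9] size [55.7 57.5] dir 166.4925172725125 px [139.5 375.5]
wood [ 300.4 -288. ] size [35.1 99.2] dir 45.9679814705315 px [618.8 328.1]
wood [ 370.7 -199.5] size [60.9 33.5] dir 173.44963095596782 px [529.5 268.9]
wood [ 426.9 -272.3] size [30.5 19.1] dir 9.419048685621593 px [627.  199.5]
wood [450.2 -23.3] size [20.4 57.4] dir 174.91870533964305 px [318. 201.]
wood [558.2  32.2] size [18.3 28.5] dir 170.11308647913515 px [226.   65.5]
wood [462.7  44.6] size [286.3 316. ] dir 84.24671022836446 px [232.5 169. ]
```

View pics/w1.png

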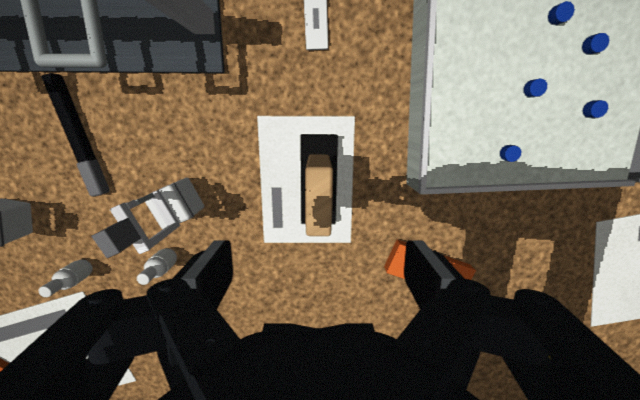

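Wrist view: the handle is centred at px (318,201), right under the tool, standing on the sheet (305,180). Both side gaps are clear, so I descend and grip.

Request:
servo_tool:
  plan:
    - [[0,0,-0.03,0.4,0.085],[0,0,-0.03,0,0.085],[0,0,-0.03,0,0.085],[0,0,-0.025,0,0.085],[0,0,-0.019,0,0.085],[0,0,0,0,0.085],[0,0,0,0,0.06],[0,0,0,0,0.04],[0,0,0,0,0.01],[0,0,0,0,0.01]]
  force: 60

```text
time: 3.05
tool_pos: [451.9, -23.7, 123.0]
tcp_rot: [180.0, -0.1, -5.5]
ft_force: [-0.3, -0.2, 0.1]
finger_gap: 27.5
grip_force: 0.0
```

Request:
servo_tool:
  plan:
    - [[0,0,0,0,0.01],[0,0,0,0,0.01],[0,0,0,0,0.01],[0,0,0,0,0.01],[0,0,0,0,0.01]]

```text
time: 3.55
tool_pos: [451.9, -23.5, 122.9]
tcp_rot: [180.0, -0.1, -5.5]
ft_force: [-0.7, 0.5, 6.3]
finger_gap: 21.3
grip_force: 59.6
```

Gripped at 59.6 N. Lifting and carrying the scraper to the -x lane, behind the caps.

Request:
servo_tool:
  plan:
    - [[0,0,0.025,0,0.01],[0,0,0.025,0,0.01],[0,0,0.025,0,0.01],[0.0082,-0.0278,0,0.6,0.01],[0.0082,-0.0278,0,0.6,0.01],[0.0082,-0.0278,0,0.6,0.01],[0.0082,-0.0278,0,0.6,0.01],[0.0082,-0.0278,0,0,0.01],[0,0,0,0,0.01],[0,0,0,0,0.01]]

```text
time: 4.55
tool_pos: [491.9, -162.7, 196.4]
tcp_rot: [-180.0, 0.1, -3.2]
ft_force: [-0.6, 1.2, -1.7]
finger_gap: 21.6
grip_force: 59.4
```

Run:
```python
from h import *
d=snap('top'); s=sense(); print(s['tool_pos'],s['tcp_rot'],s['ft_force']); caps(d)
d=snap('wrist','w2.png')
```

```text
[ 491.8 -162.1  196.4] [-180.     0.1   -3.2] [-0.5  0.3 -1.1]
```

View pics/w2.png

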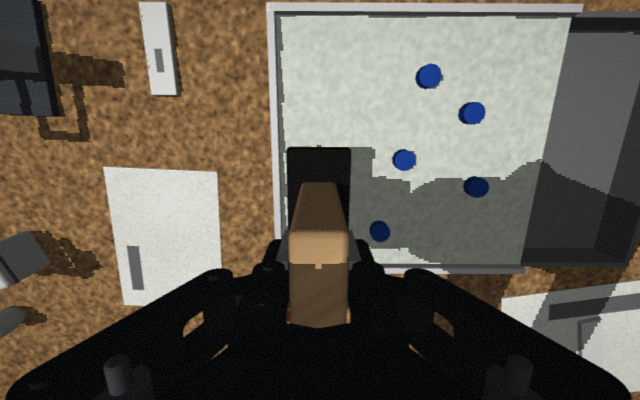

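The scraper hangs level in the grip (px 320,230), and all five caps lie on the plate ahead of it, e.g. (404,160) and (380,231). I'll check the lips numerically.

Run:
```python
from h import *
d=snap('wrist')
O=np.array([528.6,-239.5]);a=np.radians(-3.2);R=np.array([[np.cos(a),-np.sin(a)],[np.sin(a),np.cos(a)]])
L=lambda u,v,z:R.T@(onz(d,u,v,z)[:2]-O)
print('corner(-100..,110)',L(268,3,48),'lip top right',L(580,7,48),'lip-x outer',L(450,272,48),L(520,272,48),'edge -y',L(573,14,40),L(523,268,40))
h=cv2.cvtColor(d['frame'],cv2.COLOR_BGR2HSV);m=cv2.inRange(h,(100,120,30),(130,255,255))
for q in blobs(m,60,(280,0,560,280)):
    (u,v),_=cv2.minEnclosingCircle(q);print('cap',L(u,v,45))
```

```text
corner(-100..,110) [ 96.9 108.5] lip top right [ 95.  -97.8] lip-x outer [-101.   -35.8] [-100.8  -94.6] edge -y [  93.3 -100.3] [-101.6 -102.7]
cap [-65.5  24.9]
cap [-27.8 -48.5]
cap [-6.5  9.6]
cap [ 27.5 -37.5]
cap [52.9 -3.2]
```

Request:
servo_tool:
  plan:
    - [[0,0,-0.015,0,0.01],[0,0,-0.012,0,0.01],[0,0,-0.005,0,0.01],[0,0,0,0,0.01]]

```text
time: 5.1
tool_pos: [491.6, -162.0, 163.8]
tcp_rot: [-180.0, 0.1, -3.1]
ft_force: [0.3, 0.5, -1.5]
finger_gap: 21.7
grip_force: 59.4
```

Request:
servo_tool:
  plan:
    - [[-0.0006,-0.0105,0,0,0.01],[-0.0006,-0.0105,0,0,0.01],[-0.0006,-0.0105,0,0,0.01],[-0.0006,-0.0105,0,0,0.01],[-0.0006,-0.0105,0,0,0.01],[-0.0006,-0.0105,0,0,0.01],[-0.0006,-0.0105,0,0,0.01],[-0.0006,-0.0105,0,0,0.01]]

```text
time: 5.9
tool_pos: [487.3, -247.5, 164.9]
tcp_rot: [-180.0, -0.0, -3.1]
ft_force: [0.4, -0.3, -2.2]
finger_gap: 21.6
grip_force: 59.5
```

Request:
servo_tool:
  plan:
    - [[-0.0006,-0.0105,0,0,0.01],[-0.0006,-0.0105,0,0,0.01],[-0.0006,-0.0105,0,0,0.01],[-0.0006,-0.0105,0,0,0.01],[-0.0006,-0.0105,0,0,0.01],[-0.0006,-0.0105,0,0,0.01],[-0.0006,-0.0105,0,0,0.01],[-0.0006,-0.0105,0,0,0.01],[0,-0.005,0,0,0.01],[0,0,0,0,0.01]]

```text
time: 6.9
tool_pos: [482.5, -336.3, 164.9]
tcp_rot: [180.0, -0.0, -3.2]
ft_force: [0.7, 0.2, -1.4]
finger_gap: 21.4
grip_force: 59.4
```

Run:
```python
from h import *
s=sense(); print(s['tool_pos'],s['ft_force'],s['finger_gap'])
d=snap('wrist','w3.png')
```

```text
[ 482.5 -336.3  164.9] [ 0.7  0.2 -1.4] 21.38881407442577
```

View pics/w3.png

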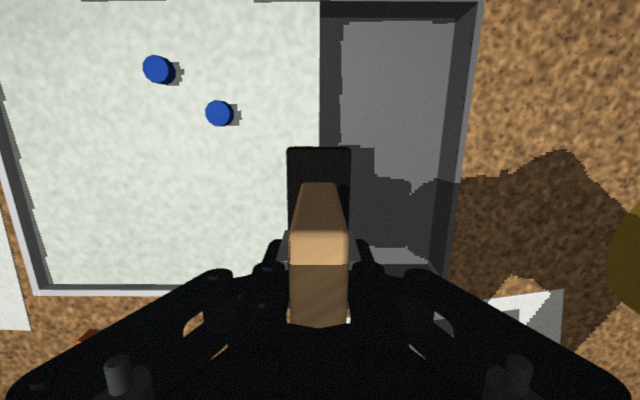

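Two caps remain, at (157,69) and (218,112) in the +x lane. The others are over the edge or hidden by the block. Next is lane B.

Request:
servo_tool:
  plan:
    - [[0,0,0.02,0,0.01],[0,0,0.02,0,0.01],[0.0113,0.021,0,0,0.01],[0.0113,0.021,0,0,0.01],[0.0113,0.021,0,0,0.01],[0.0113,0.021,0,0,0.01],[0.0113,0.021,0,0,0.01],[0.0113,0.021,0,0,0.01],[0.0113,0.021,0,0,0.01],[0.0113,0.021,0,0,0.01]]

```text
time: 7.95
tool_pos: [573.3, -166.0, 204.9]
tcp_rot: [-180.0, 0.0, -3.1]
ft_force: [-0.1, 0.0, -2.5]
finger_gap: 20.9
grip_force: 59.4
```

Request:
servo_tool:
  plan:
    - [[0,0,0,0,0.01],[0,0,-0.015,0,0.01],[0,0,-0.015,0,0.01],[0,0,-0.01,0,0.01],[0,0,-0.001,0,0.01],[0,0,0,0,0.01]]

```text
time: 8.55
tool_pos: [572.2, -167.9, 162.5]
tcp_rot: [-180.0, 0.1, -3.2]
ft_force: [-0.7, -0.0, -2.2]
finger_gap: 21.2
grip_force: 59.7
```

Run:
```python
from h import *
s=sense(); print(s['tool_pos'],s['tcp_rot'],s['ft_force'],s['finger_gap'])
d=snap('wrist')
h=cv2.cvtColor(d['frame'],cv2.COLOR_BGR2HSV);m=cv2.inRange(h,(100,120,30),(130,255,255))
for q in blobs(m,40,(0,0,640,400)):
    (u,v),_=cv2.minEnclosingCircle(q);print('cap',u,v,onz(d,u,v,45))
```

```text
[ 572.2 -167.9  162.5] [-180.     0.1   -3.2] [-0.7 -0.  -2.2] 21.243822496442615
cap 477.9137878417969 232.60345458984375 [ 554.2 -278.4   45. ]
cap 432.0 198.0 [ 581.  -245.4   45. ]
```

Request:
servo_tool:
  plan:
    - [[-0.0006,-0.0105,0,0,0.01],[-0.0006,-0.0105,0,0,0.01],[-0.0006,-0.0105,0,0,0.01],[-0.0006,-0.0105,0,0,0.01],[-0.0006,-0.0105,0,0,0.01],[-0.0006,-0.0105,0,0,0.01],[-0.0006,-0.0105,0,0,0.01],[-0.0006,-0.0105,0,0,0.01]]

```text
time: 9.4
tool_pos: [568.1, -252.5, 163.9]
tcp_rot: [-180.0, -0.0, -3.1]
ft_force: [-0.0, -0.7, -2.0]
finger_gap: 21.1
grip_force: 59.4
```

Request:
servo_tool:
  plan:
    - [[-0.0006,-0.0105,0,0,0.01],[-0.0006,-0.0105,0,0,0.01],[-0.0006,-0.0105,0,0,0.01],[-0.0006,-0.0105,0,0,0.01],[-0.0006,-0.0105,0,0,0.01],[-0.0006,-0.0105,0,0,0.01],[-0.0006,-0.0105,0,0,0.01],[-0.0006,-0.0105,0,0,0.01],[0,-0.005,0,0,0.01],[0,0,0,0,0.01]]

```text
time: 10.4
tool_pos: [563.3, -341.4, 163.9]
tcp_rot: [180.0, -0.0, -3.2]
ft_force: [-0.3, 1.5, -1.6]
finger_gap: 21.6
grip_force: 59.4
```

Request:
servo_tool:
  plan:
    - [[0,0,0.025,0,0.01],[0,0,0.025,0,0.01],[0,0.025,0.005,0,0.01],[0,0.025,0,0,0.01],[0,0.025,0,0,0.01],[0,0.025,0,0,0.01],[0,0.025,0,0,0.01],[0,0.025,0,0,0.01],[0,0.025,0,0,0.01],[0,0,0,0,0.01]]

```text
time: 11.4
tool_pos: [563.4, -162.1, 218.9]
tcp_rot: [-179.9, 0.0, -2.9]
ft_force: [0.5, -0.0, -1.6]
finger_gap: 21.6
grip_force: 59.5
```

Run:
```python
from h import *
s=sense(); print(s['tool_pos'],s['ft_force'],s['finger_gap'])
d=snap('wrist','w4.png'); t=snap('top'); caps(t,10); cv2.imwrite('pics/t4.png',cv2.resize(t['frame'][90:250,170:530],None,fx=2.2,fy=2.2,interpolation=cv2.INTER_CUBIC))
h=cv2.cvtColor(d['frame'],cv2.COLOR_BGR2HSV);m=cv2.inRange(h,(100,120,30),(130,255,255))
for q in blobs(m,25,(0,0,640,400)):
    (u,v),_=cv2.minEnclosingCircle(q);print('cap',u,v,onz(d,u,v,10))
```

```text
[ 563.4 -162.1  218.9] [ 0.5 -0.  -1.6] 21.622873555756698
cap [ 458.8 -352.2] (471.5, 193.6999969482422)
cap 510.5 244.0 [ 491.2 -359.6   10. ]
cap 514.5 224.5 [ 512.9 -361.    10. ]
cap 522.0 191.0 [ 548.1 -363.9   10. ]
cap 526.5 166.0 [ 573.1 -364.9   10. ]
```

View pics/w4.png

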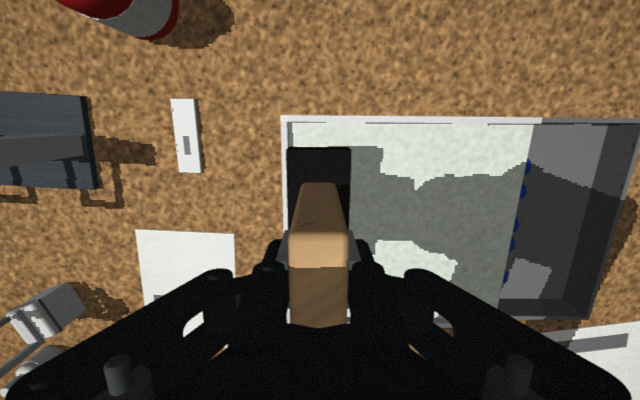

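All five caps now peek out below the plate's -y edge, down in the tray: (528,165), (522,191), (516,225), (511,244) and (504,279). The plate is clear, so I park the scraper on its sheet.

Request:
servo_tool:
  plan:
    - [[-0.0144,0.019,0,-0.3,0.01],[-0.0144,0.019,0,-0.3,0.01],[-0.0144,0.019,0,-0.3,0.01],[-0.0144,0.019,0,-0.3,0.01],[-0.0144,0.019,0,-0.3,0.01],[-0.0144,0.019,0,-0.3,0.01],[-0.0144,0.019,0,-0.3,0.01],[-0.0144,0.019,0,-0.3,0.01],[0,0,0,0,0.01],[0,0,0,0,0.01]]

```text
time: 12.5
tool_pos: [448.5, -13.9, 219.3]
tcp_rot: [180.0, -0.1, -5.5]
ft_force: [-0.1, -0.4, -2.0]
finger_gap: 21.0
grip_force: 59.6
```

Request:
servo_tool:
  plan:
    - [[0,0,-0.02,0,0.01],[0,0,-0.025,0,0.01],[0,0,-0.025,0,0.01],[0,0,-0.015,0,0.01],[0,0,-0.005,0,0.01],[0,0,-0.003,0,0.01],[0,0,0,0,0.01],[0,0,0,0,0.01]]

```text
time: 13.3
tool_pos: [449.0, -13.8, 126.9]
tcp_rot: [180.0, -0.1, -5.5]
ft_force: [-0.4, -0.2, -1.9]
finger_gap: 21.6
grip_force: 59.6
```

Run:
```python
from h import *
s=sense(); print(s['tool_pos'],s['tcp_rot'],s['ft_force'],s['finger_gap'])
d=snap('wrist'); h=cv2.cvtColor(d['frame'],cv2.COLOR_BGR2HSV)
```

```text
[449.  -13.8 126.9] [180.   -0.1  -5.5] [-0.4 -0.2 -1.9] 21.56253095952642
```

Request:
servo_tool:
  plan:
    - [[0,0.003,-0.001,0,0.01],[0,0,-0.001,0,0.01],[0,0,-0.001,0,0.01],[0,0,-0.001,0,0.01],[0,0,0,0,0.01]]

```text
time: 13.85
tool_pos: [448.4, -10.5, 122.2]
tcp_rot: [-180.0, -0.0, -5.5]
ft_force: [-0.0, 0.4, 2.2]
finger_gap: 21.5
grip_force: 60.3
```

Request:
servo_tool:
  plan:
    - [[0,0,0,0,0.03],[0,0,0,0,0.05],[0,0,0,0,0.07],[0,0,0,0,0.07],[0,0,0,0,0.07],[0,0,0,0,0.07]]

```text
time: 14.45
tool_pos: [448.2, -10.5, 121.9]
tcp_rot: [180.0, 0.0, -5.5]
ft_force: [0.8, 0.3, -0.6]
finger_gap: 70.1
grip_force: 0.0
```

Request:
servo_tool:
  plan:
    - [[0,0,0.015,0,0.07],[0,0,0.03,0,0.07],[0,0,0.04,0,0.07],[0,0,0.04,0,0.07],[0,0,0.04,0,0.07],[0,0.02,0.035,0,0.07],[0,0.03,0.02,0,0.07],[0,0.03,0,0,0.07],[0,0,0,0,0.07],[0,0,0,0,0.07]]

```text
time: 15.45
tool_pos: [448.0, 69.8, 341.7]
tcp_rot: [180.0, 0.0, -5.4]
ft_force: [0.2, 0.2, 0.9]
finger_gap: 69.8
grip_force: 0.0
```

Run:
```python
from h import *
s=sense(); print(s['tool_pos'],s['tcp_rot'],s['ft_force'],s['finger_gap'])
d=snap('wrist','w5.png')
h=cv2.cvtColor(d['frame'],cv2.COLOR_BGR2HSV)
wood=cv2.inRange(h,(8,60,110),(25,255,255)); u,v=proj(d,(449,-11,100)); print(u,v)
```

```text
[448.   69.8 341.7] [180.    0.   -5.4] [0.2 0.2 0.9] 69.77109475040001
391.200702842651 171.46750213394466
```

View pics/w5.png

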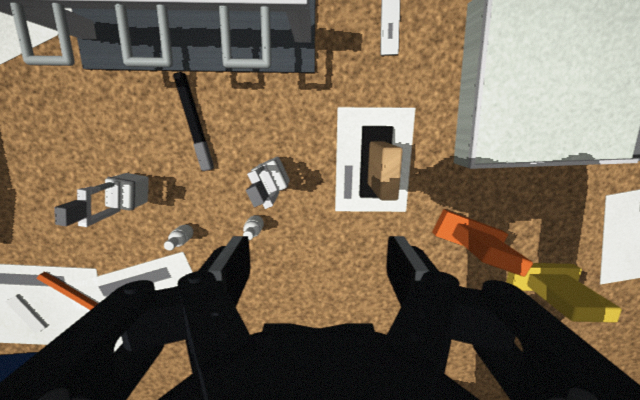

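The scraper stands on its sheet at (385,160). The rail's eye bars are at about (47,60), (147,64) and (245,65), and the pods at (268,180) and (110,195). I'll enlarge this for the pod poses.

Run:
```python
from h import *
f=cv2.imread('pics/w5.png'); a=f[0:85,10:330]; b=f[155:240,10:330]
cv2.imwrite('pics/c5.png',cv2.resize(np.vstack([a,b]),None,fx=2.5,fy=2.5,interpolation=cv2.INTER_CUBIC))
```

```text
(no output)
```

View pics/c5.png

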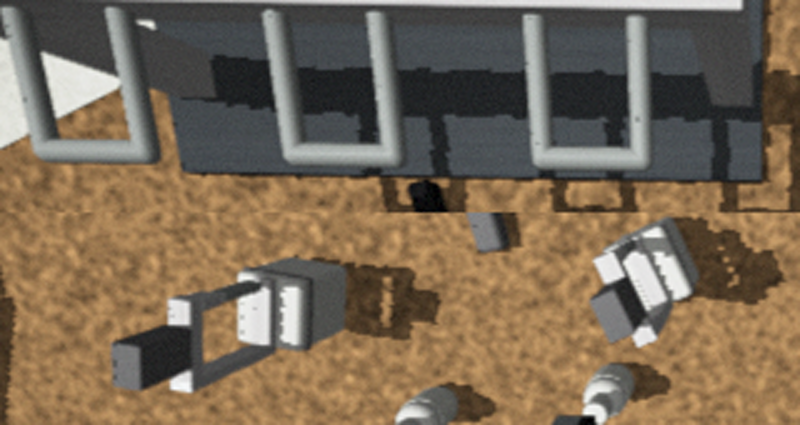

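Run:
```python
from h import *
w=cv2.imread('pics/w5.png'); s=snap('side','s5.png')['frame']
R=lambda im,W:cv2.resize(im,(W,295),interpolation=cv2.INTER_CUBIC)
t=np.hstack([R(w[170:235,48:158],499),R(w[153:218,238:303],295)])
b=np.hstack([R(s[288:363,255:345],354),R(s[215:290,290:380],354)])
b=cv2.copyMakeBorder(b,0,0,0,t.shape[1]-b.shape[1],cv2.BORDER_CONSTANT)
cv2.imwrite('pics/c6.png',np.vstack([t,b]))
```

```text
(no output)
```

View pics/c6.png

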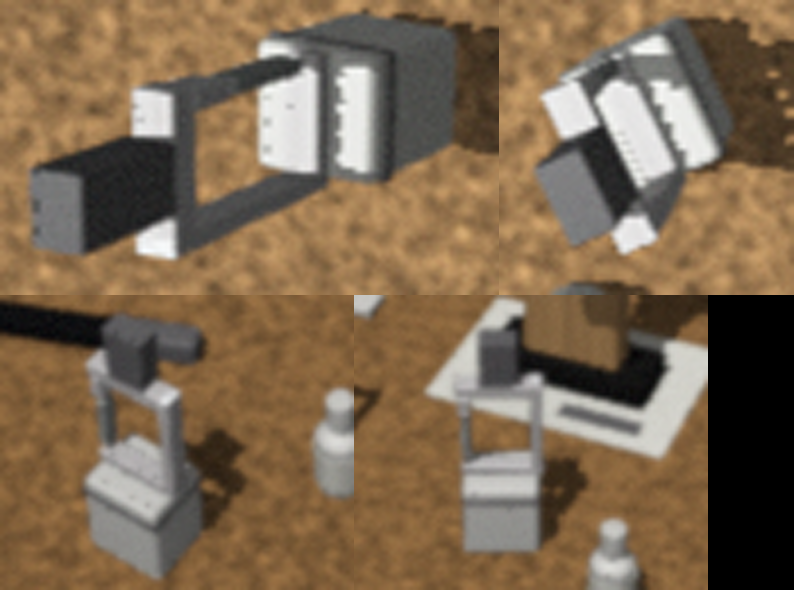

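In the side crops both pods show the thick, short nose with the thinner gate below it on the left upright, which is the world +x side. So both mouths already face roughly the rail. Far pod yaw is about -5°, near pod about +25°. Working out the numbers.

Run:
```python
from h import *
d=snap('wrist'); s=snap('side'); t=snap('top')
W=lambda X,Y,x0=0,k=4.536:None
far=lambda X,Y:(48+X/4.536,170+Y/4.536); near=lambda X,Y:(238+(X-499)/4.536,153+Y/4.536)
for n,pts in(('far',[far(*p) for p in((32,170),(85,178),(85,252),(32,246))]),('near',[near(*p) for p in((537,170),(578,147),(612,225),(575,245))])):
    P=np.array([onz(d,*p,131)[:2] for p in pts]); v=(P[0]+P[1]-P[2]-P[3]); print(n,P.mean(0),'yaw',np.degrees(np.arctan2(v[1],v[0])),np.linalg.norm(v)/2)
# crown far ends top z103
A,B=[onz(d,*far(*p),103)[:2] for p in((154,100),(156,245))]; print('far crown',(A+B)/2,A-B)
A,B=[onz(d,*near(*p),103)[:2] for p in((568,108),(635,235))]; print('near crown',(A+B)/2,A-B)
print('tri far',tri(s,(288,295.6),d,far(58,211)),'near',tri(s,(326.4,223.9),d,near(576,197)))
E=[]
for U in((45,152,150,152),(288,154,397,154),(536,158,645,158)):
    a=[onz(d,10+U[i]/2.5,U[i+1]/2.5,127)[:2] for i in(0,2)]; E.append((a[0]+a[1])/2); print('eye',E[-1],a[0]-a[1])
v=E[0]-E[2]; print('rail y dir',np.degrees(np.arctan2(v[1],v[0])),np.linalg.norm(v)/2)
for e in E: print('top px',proj(t,(*e,127)))
cv2.imwrite('pics/t7.png',cv2.resize(t['frame'][100:215,180:310],None,fx=4.6,fy=4.6,interpolation=cv2.INTER_CUBIC))
```

```text
far [440.8 332.8] yaw -18.74244346623457 18.334775965026378
near [442.9 132.3] yaw 16.088243227532658 18.85075423596244
far crown [440.9 333. ] [ 36.5 -11.1]
near crown [441.4 132. ] [32.9 11.4]
tri far (array([440.7, 333.8, 129.9]), np.float64(0.030007696239029342)) near (array([443.1, 132.1, 131.7]), np.float64(0.024540779381353846))
eye [585.1 298.3] [ 3.6 37.6]
eye [576.  210.7] [ 3.8 39.1]
eye [566.1 122. ] [ 3.8 39.2]
rail y dir 83.8384280071412 88.69345921873148
top px (np.float64(201.21486770942235), np.float64(135.05365273190876))
top px (np.float64(239.32197117605742), np.float64(139.15397121352964))
top px (np.float64(278.0119488856605), np.float64(143.6042447897737))
```

View pics/t7.png

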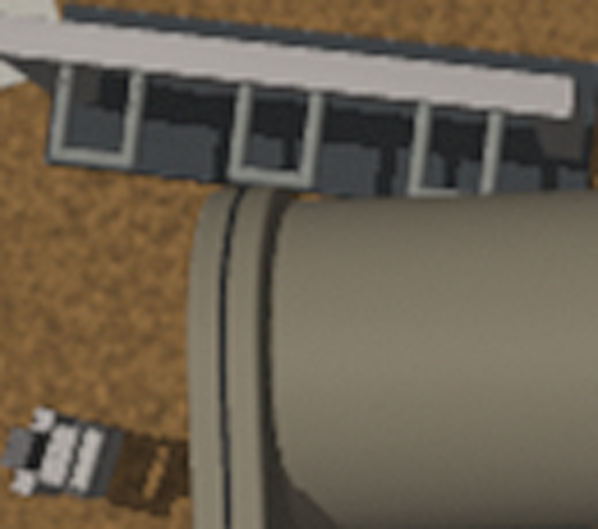

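Top view check: the left eye bar is at (200,134) and the middle one at (239,139), which agree with the wrist estimate to within 2 mm. Near pod goes to the right eye (566.5,122) and far pod to the left eye (586,300). Going to the near pod.

Request:
servo_tool:
  plan:
    - [[-0.0009,0.0104,-0.02,3.8,0.05],[-0.0009,0.0104,-0.02,3.8,0.05],[-0.0009,0.0104,-0.02,3.8,0.05],[-0.0009,0.0104,-0.02,3.8,0.05],[-0.0009,0.0104,-0.02,3.8,0.05],[-0.0009,0.0104,-0.02,3.8,0.05],[0,0,-0.002,0,0.05],[0,0,0,0,0.05],[0,0,0,0,0.05]]

```text
time: 16.6
tool_pos: [443.5, 131.4, 221.1]
tcp_rot: [180.0, -0.1, 17.1]
ft_force: [-0.3, 0.3, -0.6]
finger_gap: 49.8
grip_force: 0.0
```

Run:
```python
from h import *
s=sense(); print(s['tool_pos'],s['tcp_rot'],s['finger_gap'])
d=snap('wrist','w8.png'); print(proj(d,(442.5,132,131)))
cv2.imwrite('pics/w8c.png',d['frame'])
```

```text
[443.5 131.4 221.1] [180.   -0.1  17.1] 49.77735736353014
(np.float64(316.38365970017963), np.float64(233.4109758438744))
```

View pics/w8.png

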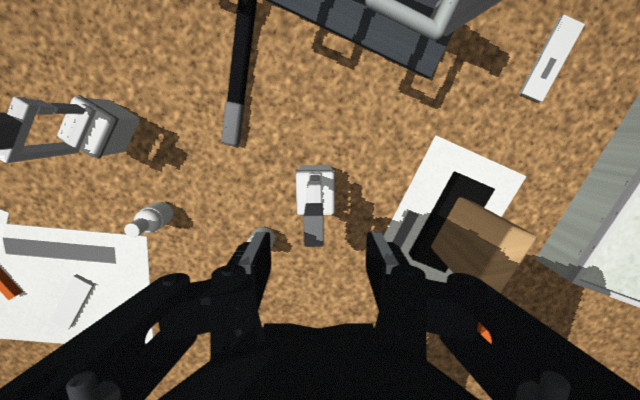

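The tab top is at (315,233) against a predicted (316,233), and the pod is squared up to the fingers. Descend and grip.

Request:
servo_tool:
  plan:
    - [[0,0.001,-0.02,0,0.05],[0,0,-0.02,0,0.05],[0,0,-0.005,0,0.05],[0,0,0,0,0.05],[0,0,0,0,0.03],[0,0,0,0,0.02],[0,0,0,0,0.002],[0,0,0,0,0.002],[0,0,0,0,0.002],[0,0,0,0,0.002]]
  force: 60

```text
time: 17.65
tool_pos: [443.6, 133.2, 176.2]
tcp_rot: [180.0, -0.1, 17.3]
ft_force: [-0.4, 0.7, 6.6]
finger_gap: 11.1
grip_force: 59.4
```

Request:
servo_tool:
  plan:
    - [[0,0,0,0,0.002],[0,0,0,0,0.002],[0,0,0,0,0.002],[0,0,0,0,0.002]]

```text
time: 18.05
tool_pos: [443.6, 133.2, 176.1]
tcp_rot: [180.0, -0.1, 17.3]
ft_force: [0.0, 0.4, 6.7]
finger_gap: 11.0
grip_force: 59.4
```

Request:
servo_tool:
  plan:
    - [[0,0,0.017,0,0.002],[0,0,0.017,0,0.002],[0,0,0.017,0,0.002],[0.0146,-0.0012,0,-4.7,0.002],[0.0146,-0.0012,0,-4.7,0.002],[0.0146,-0.0012,0,-4.7,0.002],[0.0146,-0.0012,0,-4.7,0.002],[0.0146,-0.0012,0,-4.7,0.002],[0,0,0,0,0.002],[0,0,0,0,0.002]]

```text
time: 19.05
tool_pos: [515.4, 126.8, 225.5]
tcp_rot: [180.0, 0.1, -6.1]
ft_force: [-0.5, -0.6, -0.9]
finger_gap: 11.2
grip_force: 58.4
```

Run:
```python
from h import *
s=sense(); print(s['tool_pos'],s['tcp_rot'],s['ft_force'],s['finger_gap'])
d=snap('wrist'); t=snap('side')
a=d['frame'][0:250,150:510]
b=cv2.resize(t['frame'][130:330,170:350],None,fx=2.4,fy=2.4,interpolation=cv2.INTER_CUBIC)
a=cv2.copyMakeBorder(a,0,480-250,0,0,cv2.BORDER_CONSTANT)
cv2.imwrite('pics/w9.png',np.hstack([a,b])); print(a.shape,b.shape)
print('eye pred',proj(d,(566.5,122,125)),'tab pred',proj(d,(s['tool_pos'][0]-1,s['tool_pos'][1],182)))
```

```text
[515.4 126.8 225.5] [180.    0.1  -6.1] [-0.5 -0.6 -0.9] 11.17010615308817
(480, 360, 3) (480, 432, 3)
eye pred (np.float64(316.0845805348174), np.float64(142.43538077388823)) tab pred (np.float64(317.2255418825057), np.float64(275.0779817707536))
```

View pics/w9.png

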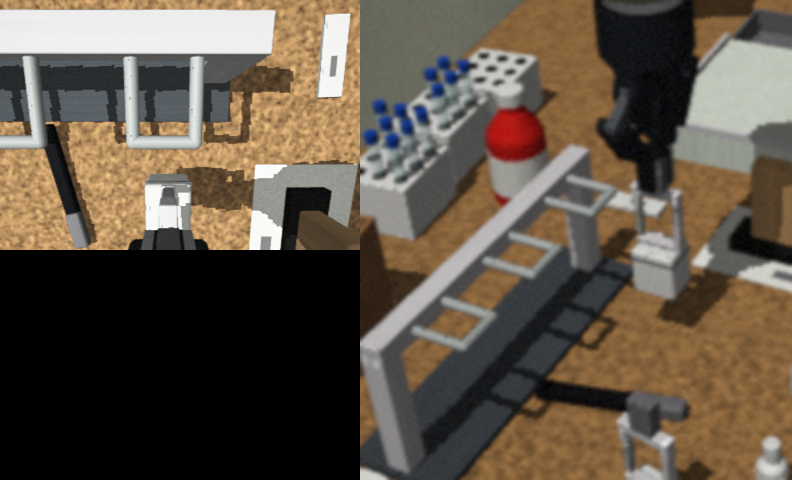

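The bar is at wrist px (316,142), exactly where predicted. The pod hangs aligned, and the side view shows its gate facing the eye. Pushing on.

Request:
servo_tool:
  plan:
    - [[0,0.0005,0.0015,0,0.002],[0.0065,-0.0006,0,0,0.002],[0.0065,-0.0006,0,0,0.002],[0.0065,-0.0006,0,0,0.002],[0.005,-0.0006,0,0,0.002],[0.005,-0.0006,0,0,0.002],[0,0,0,0,0.002]]

```text
time: 19.85
tool_pos: [545.5, 124.3, 227.0]
tcp_rot: [180.0, 0.1, -6.2]
ft_force: [-2.0, 1.3, -0.7]
finger_gap: 11.1
grip_force: 58.5
```

Request:
servo_tool:
  plan:
    - [[0.005,-0.0005,0,0,0.002],[0.005,-0.0005,0,0,0.002],[0.005,-0.0005,0,0,0.002],[0.005,-0.0005,0,0,0.002],[0.004,-0.0005,0,0,0.002],[0,0,0,0,0.002],[0,0,0,0,0.002]]

```text
time: 20.55
tool_pos: [570.3, 121.6, 226.9]
tcp_rot: [180.0, -0.1, -6.2]
ft_force: [6.8, -0.5, -12.6]
finger_gap: 11.0
grip_force: 58.3
```

Force readings show the gate tip spring against the bar's underside, which is expected. Easing back 2 mm and lowering.

Request:
servo_tool:
  plan:
    - [[-0.001,0,-0.003,0,0.002],[-0.001,0,-0.003,0,0.002],[0,0,-0.003,0,0.002],[0,0,-0.003,0,0.002],[0,0,-0.002,0,0.002],[0,0,-0.001,0,0.002],[0,0,0,0,0.002]]

```text
time: 21.25
tool_pos: [567.2, 121.9, 212.3]
tcp_rot: [-180.0, 0.0, -6.2]
ft_force: [-0.1, -0.8, -1.1]
finger_gap: 11.1
grip_force: 59.8
```

Request:
servo_tool:
  plan:
    - [[0,0,-0.001,0,0.002],[0,0,-0.001,0,0.002],[0,0,-0.0005,0,0.002],[0,0,0,0,0.002]]

```text
time: 21.65
tool_pos: [567.4, 121.9, 210.1]
tcp_rot: [-180.0, -0.0, -6.2]
ft_force: [-1.1, 0.1, 0.4]
finger_gap: 11.0
grip_force: 60.1
```

Run:
```python
from h import *
t=snap('side'); d=snap('wrist')
b=cv2.resize(t['frame'][180:270,240:330],None,fx=5,fy=5,interpolation=cv2.INTER_CUBIC)
a=cv2.resize(d['frame'][120:280,250:390],(394,450),interpolation=cv2.INTER_CUBIC)
cv2.imwrite('pics/s10.png',np.hstack([b,a][:1])); s=sense(); print(s['tool_pos'],s['ft_force'])
```

```text
[567.3 121.9 210.1] [-1.1 -0.3  0.4]
```

View pics/s10.png

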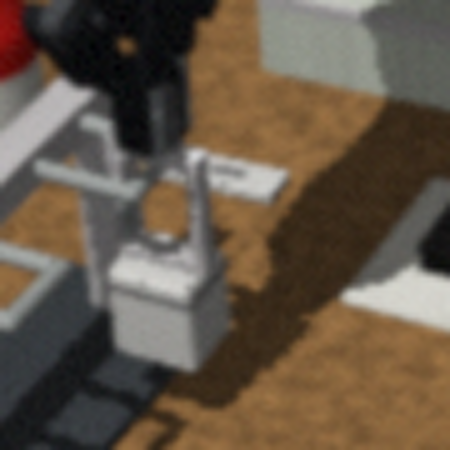

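The eye bar passes through the hook just under the crown, with the pod seated on it. That uses up my pictures, so from here I check by numbers. Release and go to the far pod.

Request:
servo_tool:
  plan:
    - [[0,0,0,0,0.02],[0,0,0,0,0.03],[0,0,0,0,0.04],[0,0,0,0,0.045],[0,0,0,0,0.045]]

```text
time: 22.25
tool_pos: [567.3, 121.9, 209.9]
tcp_rot: [-180.0, -0.0, -6.2]
ft_force: [-0.8, 0.5, 0.3]
finger_gap: 45.0
grip_force: 0.0
```

Request:
servo_tool:
  plan:
    - [[0,0,0.01,0,0.045],[0,0,0.03,0,0.045],[0,0,0.04,0,0.045],[-0.0181,0.03,0,-1.6,0.05],[-0.0181,0.03,0,-1.6,0.05],[-0.0181,0.03,0,-1.6,0.05],[-0.0181,0.03,0,-1.6,0.05],[-0.0181,0.03,0,-1.6,0.05],[-0.0181,0.03,0,-1.6,0.05],[-0.0181,0.03,0,-1.6,0.05]]

```text
time: 23.25
tool_pos: [439.8, 333.1, 291.0]
tcp_rot: [-179.9, -0.0, -17.5]
ft_force: [0.0, -0.6, -1.1]
finger_gap: 50.3
grip_force: 0.0
```

Request:
servo_tool:
  plan:
    - [[0,0,0,0,0.05],[0,0,-0.03,0,0.05],[0,0,-0.03,0,0.05],[0,0,0,0,0.05],[0,0,0,0,0.05]]

```text
time: 23.75
tool_pos: [440.7, 331.4, 230.3]
tcp_rot: [179.9, 0.0, -17.4]
ft_force: [-0.2, 0.6, 0.3]
finger_gap: 50.1
grip_force: 0.0
```

Run:
```python
from h import *
s=sense(); print(s['tool_pos'],s['tcp_rot'],s['ft_force'],s['finger_gap'])
d=snap('wrist','w11.png'); g=cv2.cvtColor(d['frame'],cv2.COLOR_BGR2HSV)
u0,v0=proj(d,(440.8,333,131)); print('pred',u0,v0)
x0,y0=int(u0)-40,int(v0)-45
k=cv2.inRange(g,(0,0,0),(180,60,125))   # low saturation, mid/dark
for q in blobs(k,60,(x0,y0,x0+80,y0+75)): rect(d,q,131,'grey')
c=g[y0:y0+75:5,x0:x0+80:4]
for r_ in c: print(' '.join('%3d%s'%(p[2],'.' if p[1]<60 else '#') for p in r_))
```

```text
[440.7 331.4 230.3] [179.9   0.  -17.4] [-0.2  0.6  0.3] 50.05412583898549
pred 314.2645937876424 227.19144067859668
grey [448.7 332.9] size [35.1 11.4] dir 161.68272937590734 px [310.5 215. ]
192# 183# 154# 181# 167# 227. 227. 246.  88.  90.  89. 121. 244. 244. 154.  83# 102#  93#  78# 185#
193# 172# 207# 186# 181# 215. 245. 246. 240. 239. 236. 127. 228. 243. 159.  92#  68#  83#  75# 192#
194# 183# 177# 195# 202# 200# 246. 245. 215. 239. 125. 127. 244. 242. 165.  83#  86# 103#  88# 156#
184# 221# 174# 213# 173# 185# 245. 244. 241. 241. 123. 128. 244. 244. 172.  86#  83#  91#  90# 101#
208# 179# 157# 153# 171# 174# 245. 218.  58.  42.  46.  56. 220. 242. 170. 165# 171# 175# 173# 187#
175# 175# 158# 187# 161# 161# 215. 106.  50.  49.  45.  46. 246. 242. 174. 136# 163# 189# 162# 186#
158# 181# 160# 178# 181# 197# 231.  50.  48.  49.  47.  51. 126. 126. 158# 223# 212# 175# 153# 185#
157# 160# 203# 216# 169# 165# 185#  65.  65.  67.  62.  61. 159# 201# 151# 189# 156# 162# 176# 173#
174# 183# 153# 202# 190# 155# 183#  62.  60.  60.  64.  64. 173# 162# 164# 143# 146# 155# 193# 172#
160# 185# 165# 186# 187# 190# 202#  57.  63.  67.  62.  64. 176# 179# 197# 217# 185# 177# 179# 173#
211# 203# 149# 187# 183# 172# 179#  64.  65.  66.  63.  64. 169# 192# 161# 170# 179# 153# 174# 167#
194# 186# 192# 179# 189# 186# 192#  63.  63.  63.  62.  63. 207# 206# 207# 207# 186# 170# 158# 174#
154# 204# 191# 171# 144# 167# 188# 153# 136.  89# 120. 146. 184# 162# 175# 199# 157# 188# 164# 150#
174# 197# 191# 174# 173# 161# 175# 169# 195# 172# 149# 127# 180# 149# 151# 147# 171# 192# 191# 218#
159# 168# 170# 189# 173# 168# 161# 180# 185# 194# 173# 171# 167# 189# 186# 186# 168# 202# 153# 167#
```

The tab top is at (311,227), about 2 mm left of the prediction and square to the fingers. Shift +3 mm in y, descend, grip.

Request:
servo_tool:
  plan:
    - [[0,0.003,-0.02,0,0.05],[0,0,-0.02,0,0.05],[0,0,-0.014,0,0.05],[0,0,0,0,0.05],[0,0,0,0,0.03],[0,0,0,0,0.02],[0,0,0,0,0.002],[0,0,0,0,0.002],[0,0,0,0,0.002],[0,0,0,0,0.002]]
  force: 60

```text
time: 24.8
tool_pos: [441.5, 335.5, 177.6]
tcp_rot: [-179.9, -0.1, -17.4]
ft_force: [0.2, 0.4, 6.5]
finger_gap: 10.7
grip_force: 59.4
```

Request:
servo_tool:
  plan:
    - [[0,0,0,0,0.002],[0,0,0,0,0.002],[0,0,0,0,0.002],[0,0,0,0,0.002]]

```text
time: 25.2
tool_pos: [441.5, 335.5, 177.5]
tcp_rot: [-179.9, -0.1, -17.4]
ft_force: [-0.2, 0.5, 6.3]
finger_gap: 10.8
grip_force: 59.4
```

Request:
servo_tool:
  plan:
    - [[0,0,0.017,0,0.002],[0,0,0.017,0,0.002],[0,0,0.017,0,0.002],[0.0158,-0.005,0,1.9,0.002],[0.0158,-0.005,0,1.9,0.002],[0.0158,-0.005,0,1.9,0.002],[0.0158,-0.005,0,1.9,0.002],[0.0158,-0.005,0,1.9,0.002],[0.0158,-0.005,0,1.8,0.002],[0,0,0,0,0.002]]

```text
time: 26.2
tool_pos: [536.7, 304.0, 226.6]
tcp_rot: [180.0, -0.0, -6.2]
ft_force: [-0.5, 0.2, -1.4]
finger_gap: 10.9
grip_force: 58.7
```

Request:
servo_tool:
  plan:
    - [[0,0,0,0,0.002],[0,0,0,0,0.002]]

```text
time: 26.4
tool_pos: [534.6, 305.1, 226.6]
tcp_rot: [180.0, 0.1, -6.1]
ft_force: [-0.0, -0.7, -0.8]
finger_gap: 11.2
grip_force: 58.7
```

Run:
```python
from h import *
s=sense(); print(s['tool_pos'],s['tcp_rot'],s['ft_force'],s['finger_gap'])
d=snap('wrist','w12.png'); g=cv2.cvtColor(d['frame'],cv2.COLOR_BGR2HSV)
u0,v0=proj(d,(585.8,300.5,125)); print('pred',u0,v0)
m=cv2.inRange(g,(0,0,125),(180,45,255))
for q in blobs(m,80,(240,60,390,170)):
    print(cv2.boundingRect(q),cv2.contourArea(q))
x0,y0=int(u0)-48,int(v0)-40
for r_ in g[y0:y0+56:4,x0:x0+96:4]: print(' '.join('%3d%s'%(p[2],'.' if p[1]<45 else '#') for p in r_))
```

```text
[534.6 305.1 226.6] [180.    0.1  -6.1] [-0.  -0.7 -0.8] 11.161956897305004
pred 315.68730875580536 142.3683895200063
(272, 60, 79, 89) 2533.5
 93.  88. 191. 213. 164.  80.  88.  93.  92.  88.  95.  95.  89.  92.  91.  90.  92.  91. 188. 219. 179.  81.  44#  41.
 93.  94. 188. 217. 170.  83.  97.  98.  92.  94.  91.  97.  95.  91.  89.  89.  85.  89. 183. 219. 181.  81.  42.  43.
 93.  90. 186. 218. 170.  85.  90.  96.  95.  93.  94.  93.  90.  94.  94.  95.  97.  92. 187. 218. 174.  77.  41.  46.
 93.  92. 186. 174. 171.  84.  92.  91.  89.  89.  88.  90.  93.  87.  87.  93.  87.  88. 188. 217. 178.  72.  41.  38.
 88.  94. 172. 214. 175.  89.  90.  90.  93.  91.  92.  94.  90.  86.  91.  92.  90.  86. 185. 218. 174.  87.  38.  39.
159# 187# 176. 212. 178.  90. 169# 184# 143# 156# 193#  84# 101# 184# 173# 167# 172# 168# 191. 220. 176. 149#  80#  83#
172# 182# 178. 216. 175.  92. 130# 179# 192# 161# 182# 184# 192# 188# 171# 211# 177# 195# 188. 215. 172. 157#  76#  87#
168# 168# 158. 218. 179.  94. 176# 202# 184# 158# 160# 132# 163# 187# 182# 161# 173# 172# 191. 213. 169. 142#  71#  76#
200# 191# 163. 215. 180. 100. 175# 197# 175# 171# 147# 148# 163# 141# 134# 153# 185# 122# 199. 215. 170. 122#  65#  77#
161# 155# 185# 215. 180. 189. 187. 187. 186. 183. 187. 183. 183. 189. 184. 185. 183. 185. 188. 217. 165. 137#  72#  91#
150# 170# 167# 208. 205. 204. 205. 203. 205. 204. 206. 204. 201. 202. 202. 203. 202. 201. 203. 206. 166. 136# 160#  75#
187# 137# 132# 173. 165. 172. 170. 168. 167. 168. 169. 167. 168. 165. 164. 166. 169. 167. 168. 168. 125. 150# 185# 195#
195# 163# 156# 181# 200# 175# 154# 186# 208# 187# 150# 145# 148# 194# 129# 146# 159# 176# 152# 176# 176# 194# 162# 161#
178# 180# 152# 156# 168# 175# 180# 178# 201# 166# 185# 200# 171# 172# 155# 140# 186# 204# 198# 171# 188# 174# 169# 158#
```

The bar centre is at (314,142) and predicted (316,142). So I add 2 mm in y and raise 2 mm, then push on.

Request:
servo_tool:
  plan:
    - [[0,0.002,0.002,0,0.002],[0.0065,-0.0006,0,0,0.002],[0.0065,-0.0006,0,0,0.002],[0.0065,-0.0006,0,0,0.002],[0.005,-0.0006,0,0,0.002],[0.005,-0.0006,0,0,0.002],[0,0,0,0,0.002]]

```text
time: 27.15
tool_pos: [565.2, 303.6, 228.5]
tcp_rot: [180.0, 0.1, -6.2]
ft_force: [-2.6, -0.3, -0.5]
finger_gap: 10.9
grip_force: 58.7
```

Request:
servo_tool:
  plan:
    - [[0.005,-0.0005,0,0,0.002],[0.005,-0.0005,0,0,0.002],[0.005,-0.0005,0,0,0.002],[0.005,-0.0005,0,0,0.002],[0.003,-0.0005,0,0,0.002],[0,0,0,0,0.002],[0,0,0,0,0.002]]

```text
time: 27.85
tool_pos: [588.4, 301.1, 228.2]
tcp_rot: [180.0, -0.1, -6.2]
ft_force: [2.7, 0.6, -9.5]
finger_gap: 10.6
grip_force: 58.3
```

Same signature as the first pod. Lowering.

Request:
servo_tool:
  plan:
    - [[-0.001,0,-0.003,0,0.002],[-0.001,0,-0.003,0,0.002],[0,0,-0.003,0,0.002],[0,0,-0.003,0,0.002],[0,0,-0.002,0,0.002],[0,0,-0.001,0,0.002],[0,0,0,0,0.002]]

```text
time: 28.55
tool_pos: [585.9, 301.4, 213.9]
tcp_rot: [-180.0, -0.0, -6.1]
ft_force: [-0.0, 0.2, -1.2]
finger_gap: 11.3
grip_force: 59.3
```

Request:
servo_tool:
  plan:
    - [[0,0,-0.001,0,0.002],[0,0,-0.0005,0,0.002],[0,0,0,0,0.002]]

```text
time: 28.85
tool_pos: [585.9, 301.4, 212.3]
tcp_rot: [180.0, 0.0, -6.1]
ft_force: [0.7, 0.5, -0.4]
finger_gap: 10.6
grip_force: 59.3
```

Request:
servo_tool:
  plan:
    - [[0,0,-0.0005,0,0.002],[0,0,-0.0005,0,0.002],[0,0,0,0,0.002]]

```text
time: 29.15
tool_pos: [586.0, 301.4, 211.5]
tcp_rot: [-180.0, -0.0, -6.1]
ft_force: [0.7, 0.0, -0.4]
finger_gap: 10.9
grip_force: 59.5
```

Request:
servo_tool:
  plan:
    - [[0,0,0,0,0.02],[0,0,0,0,0.03],[0,0,0,0,0.04],[0,0,0,0,0.045],[0,0,0,0,0.045]]

```text
time: 29.65
tool_pos: [585.9, 301.4, 211.5]
tcp_rot: [-180.0, -0.0, -6.1]
ft_force: [0.2, 0.3, -1.4]
finger_gap: 45.0
grip_force: 0.0
```

Request:
servo_tool:
  plan:
    - [[0,0,0.01,0,0.045],[0,0,0.03,0,0.045],[0,0,0.04,0,0.045],[-0.02,-0.02,0.03,0,0.045],[-0.03,-0.045,0,0,0.045],[-0.03,-0.045,0,0,0.045],[-0.03,-0.045,0,0,0.045],[-0.03,-0.045,0,0,0.045],[0,0,0,0,0.045],[0,0,0,0,0.045]]

```text
time: 30.65
tool_pos: [454.8, 114.3, 322.6]
tcp_rot: [-180.0, -0.1, -6.2]
ft_force: [0.1, 0.9, 0.5]
finger_gap: 45.0
grip_force: 0.0
```

Run:
```python
from h import *
s=sense(); print(s['tool_pos'],s['tcp_rot'],s['ft_force'],s['time'])
d=snap('wrist','w13.png'); t=snap('top','t13.png'); sd=snap('side','s13.png')
g=cv2.cvtColor(d['frame'],cv2.COLOR_BGR2HSV)
# scraper + sheet, with wrist
wood=cv2.inRange(g,(8,60,110),(25,255,255))
u,v=proj(d,(448,-11,100)); print('handle pred px',u,v)
for n,p in(('pod far',(585,301,165)),('pod near',(566,122,165))): print(n,'top px',proj(t,p),'side px',proj(sd,p),'wrist px',proj(d,p))
h=cv2.cvtColor(t['frame'],cv2.COLOR_BGR2HSV)
for q in blobs(cv2.inRange(h,(8,60,110),(25,255,255)),60,(320,175,357,222)): rect(t,q,100,'handle')
for q in blobs(cv2.inRange(h,(0,0,110),(180,70,255)),1000,(305,155,365,240)): rect(t,cv2.convexHull(q),0,'sheet')
caps(t,10)
hs=cv2.cvtColor(sd['frame'],cv2.COLOR_BGR2HSV)
for q in blobs(cv2.inRange(hs,(100,120,40),(130,255,255)),4,(290,130,410,205)):
    (a,b),_=cv2.minEnclosingCircle(q);print('side cap',(a,b),onz(sd,a,b,45))
# dark tab tops, side view
for n,p in(('far',(585,301,151)),('near',(566,122,151))):
    a,b=map(int,proj(sd,p))
    print(n)
    for r_ in hs[b-16:b+48:3,a-22:a+23:2]: print(' '.join('%3d%s'%(q[2],'.' if q[1]<60 else '#') for q in r_))
```

```text
[454.8 114.3 322.6] [-180.    -0.1   -6.2] [0.1 0.9 0.5] 30.65
handle pred px 439.5784286136234 177.07304819101907
pod far top px (np.float64(195.63345126163466), np.float64(132.34070778507592)) side px (np.float64(216.79428891867215), np.float64(249.66757355871758)) wrist px (np.float64(39.62776857268119), np.float64(54.90394621125765))
pod near top px (np.float64(276.28916787514885), np.float64(141.16950074568004)) side px (np.float64(269.7147289492777), np.float64(196.80005635949615)) wrist px (np.float64(289.9907554966307), np.float64(54.06110108445182))
sheet [447.6  -9. ] size [150.2 106.9] dir 173.77564119709683 px [334.3 197.7]
cap [ 458.5 -350.9] (471.0, 193.8000030517578)
cap [ 496.2 -353.8] (472.0, 178.8000030517578)
cap [ 517.1 -355.3] (472.5, 170.5)
cap [ 552.4 -358.2] (473.5, 156.5)
cap [ 576.9 -358.8] (473.6428527832031, 146.7857208251953)
far
119# 131# 137# 136# 143# 172. 185. 186. 185. 187. 169.  95.  74. 120. 150. 148. 160. 150. 140. 132# 132# 139# 130#
118# 116# 130# 147# 183. 188. 188. 187. 184. 129.  75.  71.  74.  81. 113# 120# 114# 118. 133. 148. 161. 161. 155.
[... 4135 characters left out ...]
 145# 136#
127. 142. 107.  67.  71. 121.  96. 174. 205. 204. 203. 201. 195. 192. 174. 162. 133.  77.  68. 123# 139# 134# 129#
131.  87.  60.  58.  63. 119. 102. 103. 119. 141. 154. 184. 200. 204. 199. 159.  83.  68.  78.  78#  77# 123# 134#
 69.  61.  61.  64.  62. 103.  98. 111. 148. 147. 143. 124. 103. 116. 132.  84.  75.  81.  83.  79#  60#  56#  57#
 60.  64.  61.  62.  64.  54.  32.  73. 147. 149. 154. 151. 153. 152. 146. 104.  81.  81.  81.  71#  59#  59#  58#
 60.  64.  60.  63.  44.  27.  23.  59. 144. 148. 149. 148. 148. 151. 148. 116.  82.  79.  75.  69#  80#  62#  93#
 64.  63.  56.  35.  23.  27.  30.  39. 121. 142. 149. 148. 151. 151. 151. 127.  85.  80.  59#  56#  59#  59#  59#
```

Both pods hang at their eyes: tab, crown and box all show at the predicted side pixels, and the area inside the near hook is clear. All five caps lie in the tray and none on the plate. One last scraper check, since the arm may shade it.

Run:
```python
from h import *
d=snap('wrist'); sd=snap('side')
for nm,c,p in(('wrist',d,(448,-11,100)),('side',sd,(448,-11,60))):
    u,v=map(int,proj(c,p)); h=cv2.cvtColor(c['frame'],cv2.COLOR_BGR2HSV); roi=(u-70,v-60,u+70,v+60)
    print(nm,u,v)
    for q in blobs(cv2.inRange(h,(0,0,0),(180,255,28)),150,roi): rect(c,q,16,'black')
    for q in blobs(cv2.inRange(h,(5,70,40),(25,170,255)),150,roi): print('wood',cv2.boundingRect(q),cv2.contourArea(q))
    for q in blobs(cv2.inRange(h,(0,0,110),(180,45,255)),800,roi): rect(c,cv2.convexHull(q),0,'sheet')
    u-=u%1
    for r_ in h[v-24:v+49:8,u-40:u+41:5]: print(' '.join('%3d/%3d'%(q[1],q[2]) for q in r_))
```

```text
wrist 441 177
black [446.7  -8.5] size [97.5 39.8] dir 173.6642805464867 px [412.9 164.9]
wood (371, 117, 140, 120) 9591.0
sheet [439.3 -12.9] size [108.4 139. ] dir 0.9551509678280752 px [412.5 167. ]
 18/ 28  41/ 31 108/128 114/121 106/123 111/120 111/120 103/204 105/206 103/207 108/205 120/204 118/179 117/187 128/128 126/127 126/156
 16/ 31  43/ 30 107/131 108/128 109/124 109/126 110/156 102/220 102/222 101/223 105/204 133/ 86 126/ 87 129/ 93 121/ 80 120/ 81 119/ 86
 57/ 27  79/ 55 110/118 113/129 114/134 110/135 113/140 117/116 111/115 126/109 113/ 97 121/ 97 122/ 69 127/ 70 120/100 135/ 64 129/ 77
 21/ 12  85/ 54 120/ 72 106/ 70 115/ 69 108/ 71 108/104 108/109 114/103 115/106 123/ 89 121/ 61 134/ 74 134/ 76 123/ 89 124/ 84 123/ 85
 73/ 14 109/ 63 103/ 74 114/ 76 103/ 72 106/ 70 124/101 108/104 116/108 106/115 123/ 85 120/ 89 120/ 72 123/ 83 124/ 70 123/ 85 120/ 66
  9/ 30  13/ 19 103/ 57 110/ 72 109/ 75 117/ 70 117/109 121/110 112/112 117/105 124/ 84 127/ 92 118/ 80 124/ 84 119/ 77 129/ 89 135/ 70
 19/ 27  23/ 22  23/ 22  31/ 25 111/ 53 122/ 71 108/109 111/106 111/106 107/107 12
[... 1408 characters left out ...]
/ 57 145/ 58 145/ 60
142/126 143/128 107/145  10/214   5/ 47  71/ 18 128/106 125/135 122/100 123/ 83 124/ 82  64/ 32  20/ 65  14/ 92  22/ 92  67/156 143/144
143/132  53/174  10/209  10/211  11/211  12/184  10/ 73  34/ 15  48/ 16 153/  5 179/ 10  12/ 21  46/ 11   9/209  10/210  77/160 142/135
138/144 142/144 141/134  99/141  27/186  10/200  10/205  11/202   7/ 69   8/ 63  15/123  11/184  10/210  11/210  57/143 138/137 148/145
145/139 137/130 142/135 140/138 147/127 143/139 146/129 145/134 141/145  90/153  16/196  10/213  11/212  42/169 141/121 138/126 139/139
137/140 145/146 145/135 144/149 144/133 143/139 140/142 144/131 144/126 143/139 140/146 142/138 140/144 141/128 142/138 144/142 144/138
```

The scraper's black base measures 98 x 40 mm at (446.7,-8.5), with the sheet's middle at (447.5,-9.3). So it is standing, undisturbed and centred. Handing in.

```bash
python3 -c "
from bench import r
print(r.hand_in())"
```

```text
the job is handed in; nothing more can be done
None
```

I handed the job in at about 31 s: all five caps are in the tray, the scraper stands mid-sheet, and both pods hang on the left and right eyes; the near pod's gate looks shut, while the far pod's I judged only from the force drop as it snapped.

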